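Ventilation spacer into the breaker row

ROBOT

A 6-joint arm with a two-finger parallel gripper is mounted at the origin on the work surface; the furniture and walls round the work are solid. World frame = base frame: x ahead of the robot, y to its left, z up, the work surface at z = 0. Lengths are in m, angles in rad, forces in N, time in s.
With the tool pointing down it reaches from about 0.275 to 0.725 m from the base axis. Payload 5.6 kg.
Tool frame: the origin (TCP) lies midway between the tips of the shut fingers; the grasp point (between the pads) lies 19 mm behind it; z points along the fingers, y is the line along which they close (so a half turn about z gives the same grasp; the last joint's range is limited). The gripper opens to 85 mm and grips with 20 to 120 N. Pads are 22 mm wide; open, the fingers measure 114 mm over their backs; the gripper's body (76 mm by 85 mm) begins 54 mm behind the grasp point. The pads swing forward as they close: fully open they stand 13 mm farther back than shut.
Start: joints at [-0.818, 0.255, 0.108, 0, -1.424, -0.285], TCP at [0.248, -0.491, 0.231] pointing down, gripper open.
Joint ranges: [-2.95, 2.95], [-1.21, 1.97], [-1.09, 1.5], [-2.87, 1.71], [-2.94, -0.07], [-3.05, 3.05]. Speed limits (rad/s): [2.57, 2.57, 3.14, 3.14, 3.14, 3.14].

INTERFACE

Orientations are given as a unit quaternion [w, x, y, z].
In Python, from rig import get_state, capture, calibration, sign_off, outline_of, spot_point gives the robot as it stands. The module is installed in compiled form; this text tells all that it offers.
- The arm moves only by the tool send_rows, never from a script. Its argument "steps" is a list of rows, each a list of 6 numbers: the shift along the world's x, y, z scaled (see below), then the turn, a rotation vector about the world's x, y, z scaled (see below). In form: [[dx, dy, dz, ax, ay, az], ...]. A call has 1 to 12 rows; each row shifts and turns the commanded pose from where the row before left it; what a row does not reach is not made up. The controller multiplies each number of a shift by 20 mm and each number of a turn by 5 degrees. A row lasts 1/12 s, in which the tool goes at most 41.7 mm and 7.16 degrees, less where a joint would pass 70% of its speed; a pose out of reach is approached as far as the arm can. A call with a number of a shift or a turn outside -1 to 1 is refused whole. A call with a gripper value outside its range is refused whole. "claw" is the opening in per cent of the stroke, from 0 (shut) to 100 (fully open), set as the call begins (left out, the last holds). The fingers move at their own pace and stop on an object; "force" is the grip in N (left out, the last holds). Time passes only in rows, so rows that do not move let the fingers close. It gives the time, the measured TCP pose, the force, the opening and the grip force at its end, in the units of the state.
- get_state(): the state, without advancing time (a new reading comes with each control period).
- capture(name): name is "scene" or "side" or "wrist"; returns (picture, depth): 384x512x3 uint8, red, green, blue; 384x512 float32, m along the optical axis (not along the pixel's ray), 0 where there is no reading.
- calibration(name): a dict with "mtx" (3x3 intrinsics, pixels), "R" (3x3) and "t" (3): a world point X has camera coordinates R X + t; the wrist camera has in their place "hand_eye" (4x4, takes a point from camera to tool coordinates, whose origin is the TCP and whose axes are the flange's). Camera axes: x right, y down, z forward; pixel columns grow to the right and rows downward; lengths in m; the calibration is good to about 2 mm. A picture is of the moment at which its call begins: read the wrist's pose just before it. calibration takes no time and is no camera call.
- sign_off(): hands the job in; it is judged then, once.
Trained networks look in the newest picture that a camera, given by its name, has taken for a name from the list of things; names that differ only in an ending like _2 or _b are one class to them, and where a whole thing is asked for, a point or a joint stands for the part that bears it (a point fixed in the world has none). Each returns a list of dicts, best first, with "confidence" (0 to 1); they miss things now and then, are a little off and sometimes report something else, mostly with a low value. They report only what shows in the picture. A call takes as long as a camera call. They do not tell look-alikes from the thing itself.
- outline_of(camera, query): "pixels" (384x512 bool, what is visible of it) and "box" ([left, top, width, height] in pixels, round what is visible of it).
- spot_point(camera, query): "uv" ([column, row] in pixels: a listed point, or the origin of a listed thing).
The state is a dict: "clock": time; "q": joint angles; "dq": joint speeds; "joint_torque": joint torques, N m; "tcp_pos": TCP position; "ee_rot": TCP orientation; "force": force on the tool from outside, world axes, zero at the start; "moment": the same for the moment, N m; "finger_gap": opening from 0.0 (shut) to 1.0 (fully open); "finger_force": force on a finger pad.
Only numpy, scipy, OpenCV 4.12 (cv2) and the standard library are available. Lean on these libraries where they do the work, as an engineer would, in place of code of your own. Each camera call takes 0.05 s, during which the arm holds its last target. There are 200 camera calls.

TASK

Take the taller of the two grey spacers out of the black holder and push it straight down, foot first, into the gap in the middle of the row of breakers, until it stands on the tray floor. The gap is narrower than the spacer: let its wedge foot nudge the breakers apart, and leave the spacer and the breakers on either side of it standing upright in the tray, let go of and at rest.

Things in the scene. Friction and masses are not known exactly. Their poses are not given: they have to be found in the camera images.
- spacer: taller of two grey spacers (118 mm; the other 90 mm), upright, loose, in one of the two slots, 64 mm apart, of a black holder 28 mm high. 0.09 kg. Origin: middle of underside; z up, x along its 70 mm length, y across. Wedge foot 6 mm thick at z=0, widening to 26 mm at z=45 mm; body 26 mm thick to the shoulders at z=84 mm; on top a central grip block 36 (x) by 14 (y) mm, z=84 to 118 mm
- tray: fixed aluminium tray with the breaker row. Origin: middle of underside; y along row, x across it, z up. Floor top at z=4 mm, walls 26 mm high, inside 92 (x) by 195 (y) mm; breaker tops at z=84 mm. Mid-row gap 15 to 19 mm; each half row can slide 8 to 17 mm outward. Spacer goes on the floor, its length along x, centred near x=0; shoulders then at z=88 mm. Pushing it in takes a few newtons
- breaker_left: one of four identical pale DC breakers standing in a row: the left (+y) neighbour of the gap (another breaker stands close on its +y side). 36 mm wide (y), 80 mm tall, body x -32 to +50 mm, blue toggle in front to x = -50 mm. Loose, about 0.19 kg; slides and tips easily. Origin: underside; x away from robot, y along row, z up
- breaker_right: one of four identical pale DC breakers standing in a row: the right (-y) neighbour of the gap (another breaker stands close on its -y side). 36 mm wide (y), 80 mm tall, body x -32 to +50 mm, blue toggle in front to x = -50 mm. Loose, about 0.19 kg; slides and tips easily. Origin: underside; x away from robot, y along row, z up
There are look-alikes about, which are no part of the job. What is shaped like the spacer but green or pink is not meant.

How it is judged:
At the end, for the whole second after the job is handed in: The tall spacer stands on the tray floor (within 6 mm) between the two middle breakers, within 15 mm of the tray's x = 0 and 10 degrees of its direction; spacer and both neighbours are upright within 10 degrees, the neighbours on the tray floor (within 6 mm), all at rest (z of each of spacer, breaker_left, breaker_right in the frame of tray below 0.01 m and x of spacer in the frame of tray between -0.015 and 0.015 m and y of spacer in the frame of breaker_left below -0.02 m and y of spacer in the frame of breaker_right above 0.02 m and angle between the y axis of spacer and the y axis of tray, either way round below 0.175 rad and angle between each of spacer, breaker_left, breaker_right's own z axis and vertical below 0.175 rad and linear speed of each of spacer, breaker_left, breaker_right below 0.02 m/s); the robot touches nothing.
It fails at once if a breaker beside the gap is tipped by more than 25 degrees (angle between any of breaker_left, breaker_right's own z axis and vertical above 0.436 rad).
It also fails if it takes over 37 s, if anything falls off the work surface, if the arm or the gripper's body presses on something with over 40 N, if the wrist force passes 120 N, or if a joint passes its speed limit or range.

## Working session

There is one attempt and no reset: what is moved stays moved. The work goes in short steps, Python scripts to look and compute and a tool call to move; the robot and the scene stay as the last step left them, time stands still between calls to the robot, and variables do not carry over. Pictures are saved under pics/ and viewed, at most 10 in all, crops included, and the job is handed in when it is done.

Besides the shell and the picture viewer there is one more tool, called after "Call:" as name(argument=value, ...) on one line, values as JSON. send_rows: Moves the arm, as the interface text tells. Its arguments: {"type":"object","properties":{"steps":{"type":"array"},"claw":{"type":"number"},"force":{"type":"number"}},"required":["steps"]}

```bash
mkdir -p pics
cat > h.py <<'E'
import numpy as np, cv2
from rig import *
from scipy.spatial.transform import Rotation as Ro
def world(cam, depth, st=None):
    c=calibration(cam); K=np.array(c["mtx"]); v,u=np.mgrid[:384,:512]
    P=np.stack([(u-K[0,2])/K[0,0]*depth,(v-K[1,2])/K[1,1]*depth,depth],-1)
    if cam=="wrist":
        H=np.array(c["hand_eye"]); P=P@H[:3,:3].T+H[:3,3]
        q=st["ee_rot"]; R=Ro.from_quat([q[1],q[2],q[3],q[0]]).as_matrix(); W=P@R.T+np.array(st["tcp_pos"])
    else: W=(P-np.array(c["t"]))@np.array(c["R"])
    W[depth<=0]=np.nan
    return W
E
cat > a.py <<'E'
from h import *
st=get_state(); print({k:np.round(v,3).tolist() for k,v in st.items()})
ims=[]
for cam in ["scene","side"]:
    im,d=capture(cam); W=world(cam,d); np.save(cam+".npy",W); cv2.imwrite("pics/%s0.png"%cam,im[...,::-1])
    for q in ["spacer","tray","breaker_left"]:
        for r in outline_of(cam,q)[:6]:
            P=W[r["pixels"]]; print(cam,q,round(r["confidence"],2),r["box"],np.round(np.nanmedian(P,0),3),"zmax",np.round(np.nanpercentile(P[:,2],97),3))
        print([(np.round(r["uv"]).tolist(),round(r["confidence"],2)) for r in spot_point(cam,q)])
    ims.append(im)
E
python3 a.py; python3 -c "
import cv2
a=cv2.imread('pics/scene0.png');b=cv2.imread('pics/side0.png')
cv2.imwrite('pics/both.png',cv2.resize(cv2.hconcat([a,b]),(800,300)))"
```

```text
{'clock': 0.0, 'q': [-0.818, 0.256, 0.107, -0.0, -1.424, -0.285], 'dq': [-0.0, 0.001, -0.001, -0.0, -0.001, 0.001], 'joint_torque': [0.0, -38.663, 23.794, 5.365, -0.006, -0.0], 'tcp_pos': [0.248, -0.49, 0.23], 'ee_rot': [-0.0, -0.232, 0.973, 0.001], 'force': [0.449, -0.574, -0.009], 'moment': [-0.02, 0.032, -0.074], 'finger_force': 0.0, 'finger_gap': 1.001}
scene spacer 0.88 [174.7, 239.6, 36.1, 42.9] [0.359 0.172 0.063] zmax 0.118
[([193.0, 281.0], 0.71)]
scene tray 0.68 [181.3, 221.6, 79.8, 36.9] [0.42  0.008 0.016] zmax 0.028
[([222.0, 236.0], 0.96)]
scene breaker_left 0.86 [198.8, 206.8, 32.2, 37.6] [0.443 0.028 0.072] zmax 0.087
[([217.0, 241.0], 0.7)]
side spacer 0.84 [361.0, 137.5, 27.0, 41.0] [0.373 0.162 0.058] zmax 0.112
side spacer 0.66 [225.0, 143.6, 13.3, 37.7] [ 0.458 -0.252  0.077] zmax 0.122
side spacer 0.6 [85.6, 179.1, 26.1, 58.3] [ 0.686 -0.531  0.065] zmax 0.118
[([372.0, 174.0], 0.81), ([232.0, 184.0], 0.59), ([99.0, 232.0], 0.55)]
side tray 0.55 [285.4, 175.6, 77.0, 22.5] [ 0.513 -0.028  0.02 ] zmax 0.028
[([322.0, 194.0], 0.7)]
side breaker_left 0.59 [321.5, 161.3, 20.0, 30.8] [0.508 0.018 0.063] zmax 0.086
[([330.0, 187.0], 0.64)]
```

View pics/scene0.png

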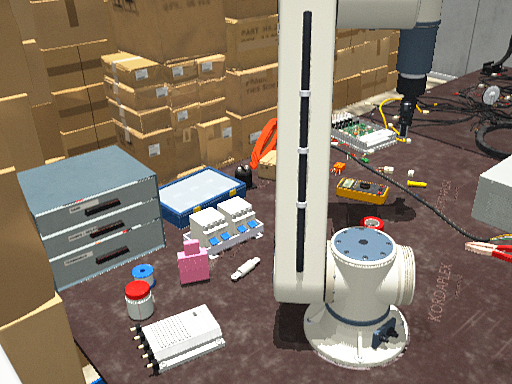

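View pics/side0.png

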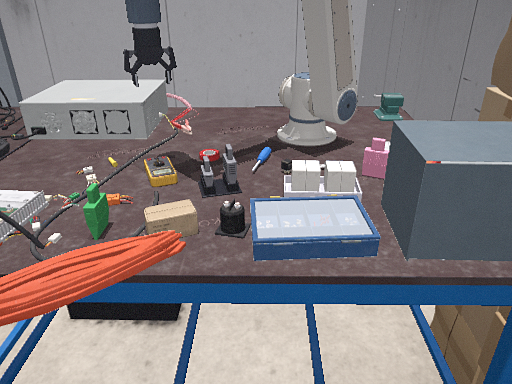

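Side view, grey candidates: short (210,170) and tall (231,163), both in the black holder. Pink (375,160) and green (95,212) are look-alikes. The one at (231,163) has its top at about z = 0.12 m, so it should be the tall one. I'll confirm that in a crop, and move the wrist camera over the holder.

Run:
```python
from h import *
a=cv2.imread('pics/side0.png'); W=np.load('side.npy')
cv2.imwrite('pics/crop.png',cv2.resize(a[125:205,180:370],(760,320),interpolation=cv2.INTER_CUBIC))
for n,(u0,u1,v0,v1) in dict(short=(203,217,148,162),tall=(224,239,143,160)).items():
    P=W[v0:v1,u0:u1].reshape(-1,3); P=P[P[:,2]>.075]; print(n,len(P),np.round(np.median(P,0),3),P[:,2].max().round(3), np.round(P.min(0),3),np.round(P.max(0),3))
c=calibration("wrist"); print(np.round(c["hand_eye"],3),np.round(c["mtx"]))
```

```text
short 35 [ 0.454 -0.316  0.094] 0.096 [ 0.436 -0.325  0.085] [ 0.469 -0.307  0.096]
tall 129 [ 0.446 -0.255  0.105] 0.124 [ 0.402 -0.271  0.083] [ 0.453 -0.24   0.124]
[[-0.001 -0.949 -0.315  0.08 ]
 [ 1.    -0.001 -0.001 -0.   ]
 [ 0.    -0.315  0.949 -0.144]
 [ 0.     0.     0.     1.   ]] [[325.   0. 253.]
 [  0. 325. 191.]
 [  0.   0.   1.]]
```

View pics/crop.png

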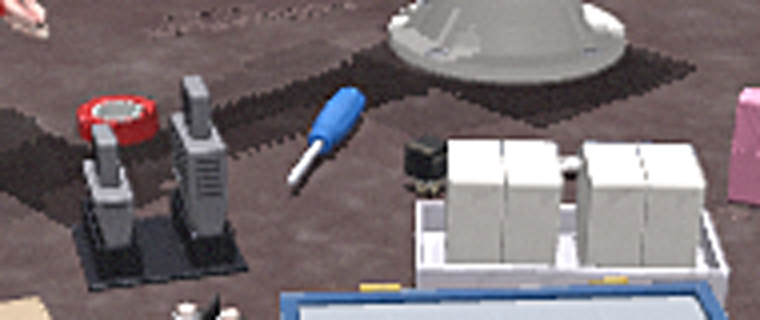

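Call:
send_rows(steps=[[0.2,0.8,1,0,0,0],[0.2,1,1,0,0,0],[0.3,1,1,0,0,0],[0.4,1,0.8,0,0,0],[0.6,1,0.8,0,0,0],[0.8,1,0.6,0,0,0],[0.8,1,0.5,0,0,0],[0.8,1,0.3,0,0,0],[0.8,1,0,0,0,0],[0.6,1,0,0,0,0],[0.5,1,0,0,0,0],[0,0,0,0,0,0]])

```text
clock: 1.7
tcp_pos: [0.3694, -0.2724, 0.3514]
ee_rot: [0.001, -0.233, 0.972, 0.0]
force: [1.1, 0.9, -0.3]
finger_gap: 0.999
finger_force: 0.0
```

The tall spacer is at crop (200,170), which is side pixel (230,167). Its top at z≈0.124 m against 0.096 m for the other matches the description.

Run:
```python
from h import *
st=get_state(); im,d=capture("wrist"); W=world("wrist",d,st); np.save("w1.npy",W); cv2.imwrite("pics/w1.png",im[...,::-1])
for r in outline_of("wrist","spacer"):
    P=W[r["pixels"]]; print(round(r["confidence"],2),r["box"],np.nanpercentile(P[:,2],98).round(3))
    for lo,hi in((.105,.14),(.075,.1)):
        Q=P[(P[:,2]>lo)&(P[:,2]<hi)].astype(np.float32)
        if len(Q)>20:
            m=cv2.minAreaRect(np.ascontiguousarray(Q[:,:2]*1000)); print(lo,len(Q),np.round(m[0]),np.round(m[1]),round(m[2],1),np.median(Q[:,2]))
S=np.load('side.npy')
B=S[...,2]; M=(B>.075)&(B<.1)&(abs(S[...,1])<.15)&(S[...,0]>.3)&(S[...,0]<.6); P=S[M]
print("breaker tops side",P.min(0),P.max(0),len(P))
Wm=(W[...,2]>.07)&(W[...,2]<.1)&(abs(W[...,1])<.15); print(Wm.sum(), W[Wm].min(0) if Wm.any() else "", W[Wm].max(0) if Wm.any() else "")
```

```text
0.76 [473.5, 242.0, 37.4, 51.9] 0.085
0.075 223 [370. 147.] [53. 19.] 40.8 0.083071396
0.59 [229.3, 160.4, 28.7, 60.3] 0.124
0.105 357 [ 432. -255.] [35. 15.] 15.7 0.122565754
0.075 620 [ 433. -255.] [71. 26.] 16.0 0.08887686
0.58 [0.0, 208.1, 37.3, 63.5] 0.085
0.075 264 [ 665. -525.] [69. 16.] 13.1 0.08223997
breaker tops side [ 0.34279339 -0.08637846  0.07502601] [0.59888599 0.14974147 0.0997112 ] 884
1786 [ 0.34177447 -0.08701101  0.07003191] [0.58524683 0.14958209 0.09936683]
```

View pics/w1.png

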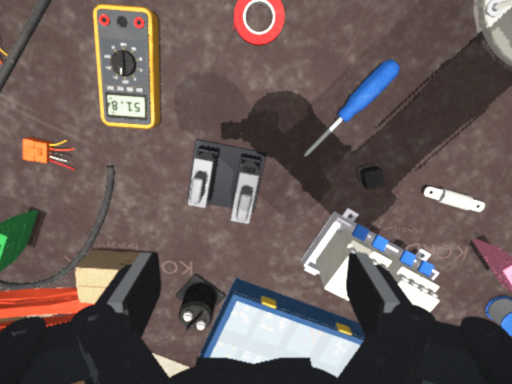

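Wrist view: tall spacer at (245,190), short at (202,180), tray at (370,265). The tall spacer's grip block is at (0.4325,−0.255), its top at z≈0.123 and its yaw about 16°. These agree with the side view and the given sizes. Next I'll look at the tray from above.

Call:
send_rows(steps=[[0.3,1,0,0,0,0],[0.3,1,0,0,0,0],[0.3,1,0,0,0,0],[0.3,1,0,0,0,0],[0.3,1,0,0,0,0],[0.3,1,0,0,0,0],[0.3,1,0,0,0,0],[0.3,1,0,0,0,0],[0.3,1,0,0,0,0],[0.3,1,0,0,0,0],[0.3,1,0,0,0,0],[0.3,1,0,0,0,0]])

```text
clock: 2.8
tcp_pos: [0.4402, -0.0348, 0.3514]
ee_rot: [0.0, -0.231, 0.973, -0.0]
force: [0.8, 0.1, -0.7]
finger_gap: 0.998
finger_force: 0.0
```

Call:
send_rows(steps=[[0.2,1,0,0,0,0],[0.2,1,0,0,0,0],[0,0,0,0,0,0],[0,0,0,0,0,0],[0,0,0,0,0,0]])

```text
clock: 3.22
tcp_pos: [0.448, 0.0043, 0.3514]
ee_rot: [-0.0, -0.231, 0.973, -0.0]
force: [0.6, -0.5, -0.1]
finger_gap: 0.999
finger_force: 0.0
```

```bash
cat > t.py <<'E'
from h import *
import sys
st=get_state(); print(st["clock"],np.round(st["tcp_pos"],3)); im,d=capture("wrist"); W=world("wrist",d,st); np.save("w2.npy",W); cv2.imwrite("pics/%s.png"%sys.argv[1],im[...,::-1])
for q in ["tray","breaker_left"]:
    for r in outline_of("wrist",q):
        P=W[r["pixels"]]; P=P[~np.isnan(P[:,0])]; z=P[:,2]; lo,hi=(.02,.034) if q=="tray" else (.075,.1); Q=P[(z>lo)&(z<hi)]
        print(q,round(r["confidence"],2),np.round(r["box"]),np.percentile(z,[5,50,97]).round(3),len(Q))
        if len(Q)>20:
            m=cv2.minAreaRect(np.ascontiguousarray(Q[:,:2]*1000,dtype=np.float32)); print("   ",np.round(m[0]),np.round(m[1]),round(m[2],1))
    for r in spot_point("wrist",q):
        u,v=np.round(r["uv"]).astype(int); print("  spot",u,v,round(r["confidence"],2),W[v,u].round(3))
E
python3 t.py w2
```

```text
3.2167 [0.448 0.004 0.351]
tray 0.66 [166.  83. 152. 124.] [0.003 0.006 0.028] 664
    [469.  -3.] [203. 100.] 87.5
  spot 244 148 0.77 [ 0.466 -0.003  0.007]
breaker_left 0.83 [231. 124.  60.  78.] [0.031 0.084 0.086] 1469
    [476.  24.] [37. 73.] 87.9
  spot 257 156 0.86 [0.454 0.012 0.085]
```

View pics/w2.png

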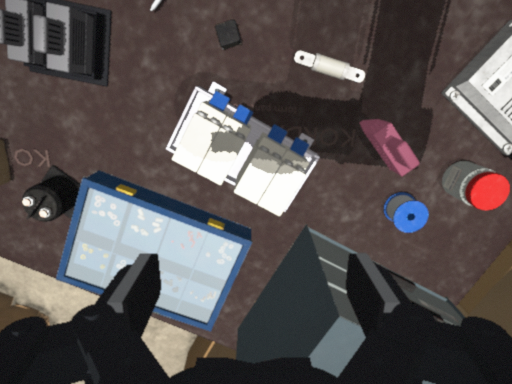

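Wrist view: tray spans (166–318, 83–207), with the mid-row gap at about (240,165) between the two breaker pairs. Now I'll find the gap centre in the tray frame.

Run:
```python
from h import *
W=np.load("w2.npy"); c=np.array([.469,-.003]);
P=W[(W[...,2]>.079)&(W[...,2]<.092)]; P=P[(abs(P[:,0]-.47)<.08)&(abs(P[:,1])<.12)]
best=None
for a in np.arange(-6,3,.5):
    R=np.array([[np.cos(np.radians(a)),np.sin(np.radians(a))],[-np.sin(np.radians(a)),np.cos(np.radians(a))]])
    L=(P[:,:2]-c)@R.T; y=np.sort(L[:,1]); y=y[abs(y)<.06]; g=np.diff(y); i=g.argmax()
    print(a,"gap %.1f from %.1f to %.1f"%(g[i]*1e3,y[i]*1e3,y[i+1]*1e3), "x",np.percentile(L[:,0],[1,99]).round(3),"y",np.percentile(L[:,1],[.5,99.5]).round(3))
for s in (1,-1):
    Q=P[(P[:,1]+.005)*s>0]; m=cv2.minAreaRect(np.ascontiguousarray(Q[:,:2]*1000,dtype=np.float32)); print(s,m)
T=W[(abs(W[...,2]-.028)<.004)]; T=T[(abs(T[:,0]-.47)<.09)&(abs(T[:,1])<.13)]; print("tray",cv2.minAreaRect(np.ascontiguousarray(T[:,:2]*1000,dtype=np.float32)))
```

```text
-6.0 gap 14.8 from -6.9 to 7.9 x [-0.031  0.043] y [-0.081  0.081]
-5.5 gap 15.3 from -7.2 to 8.1 x [-0.031  0.042] y [-0.081  0.081]
-5.0 gap 15.9 from -7.6 to 8.3 x [-0.03   0.042] y [-0.081  0.081]
-4.5 gap 16.4 from -7.9 to 8.5 x [-0.03   0.041] y [-0.081  0.081]
-4.0 gap 17.0 from -8.2 to 8.7 x [-0.03   0.041] y [-0.08   0.081]
-3.5 gap 17.5 from -8.6 to 8.9 x [-0.029  0.041] y [-0.08   0.081]
-3.0 gap 18.0 from -8.9 to 9.1 x [-0.029  0.041] y [-0.081  0.081]
-2.5 gap 18.1 from -9.0 to 9.1 x [-0.029  0.041] y [-0.081  0.081]
-2.0 gap 17.7 from -8.9 to 8.9 x [-0.029  0.041] y [-0.081  0.08 ]
-1.5 gap 17.4 from -8.7 to 8.6 x [-0.03   0.041] y [-0.081  0.08 ]
-1.0 gap 16.8 from -8.6 to 8.3 x [-0.03   0.041] y [-0.081  0.08 ]
-0.5 gap 16.3 from -8.4 to 7.9 x [-0.03   0.042] y [-0.081  0.08 ]
0.0 gap 15.8 from -8.2 to 7.6 x [-0.031  0.042] y [-0.081  0.08 ]
0.5 gap 15.3 from -8.0 to 7.2 x [-0.031  0.042] y [-0.081  0.08 ]
1.0 gap 14.7 from -7.8 to 6.9 x [-0.031  0.043] y [-0.081  0.08 ]
1.5 gap 14.1 from -7.6 to 6.5 x [-0.032  0.043] y [-0.081  0.08 ]
2.0 gap 13.5 from -7.4 to 6.2 x [-0.032  0.043] y [-0.081  0.08 ]
2.5 gap 13.0 from -7.2 to 5.8 x [-0.033  0.044] y [-0.082  0.08 ]
1 ((476.913818359375, 42.22262191772461), (72.70658874511719, 72.77499389648438), 87.29009246826172)
-1 ((472.6287536621094, -48.53611755371094), (72.5345687866211, 71.909423828125), 87.33415985107422)
tray ((469.1797790527344, -3.4813919067382812), (202.82290649414062, 99.9976577758789), 87.52278137207031)
```

Call:
send_rows(steps=[[-0.06,-1,0,0,0,-0.2],[-0.06,-1,0,0,0,-0.2],[-0.06,-1,0,0,0,-0.2],[-0.06,-1,0,0,0,-0.2],[-0.06,-1,0,0,0,-0.2],[-0.06,-1,0,0,0,-0.2],[-0.06,-1,0,0,0,-0.2],[-0.06,-1,0,0,0,-0.2],[-0.06,-1,0,0,0,-0.2],[-0.06,-1,0,0,0,-0.2],[-0.06,-1,0,0,0,-0.18],[-0.06,-1,0,0,0,0]], claw=50)

```text
clock: 4.47
tcp_pos: [0.4332, -0.2362, 0.3514]
ee_rot: [0.0, -0.138, 0.99, -0.0]
force: [0.1, 0.4, -0.4]
finger_gap: 0.496
finger_force: 0.0
```

Call:
send_rows(steps=[[-0.06,-0.97,-0.3,0,0,0],[0,0,-1,0,0,0],[0,0,-1,0,0,0],[0,0,-1,0,0,0],[0,0,-1,0,0,0],[0,0,-1,0,0,0],[0,0,-1,0,0,0],[0,0,-1,0,0,0],[0,0,-1,0,0,0],[0,0,0,0,0,0],[0,0,0,0,0,0]])

```text
clock: 5.38
tcp_pos: [0.4318, -0.2546, 0.1851]
ee_rot: [-0.001, -0.138, 0.99, 0.0]
force: [1.1, 0.4, 1.3]
finger_gap: 0.506
finger_force: 0.0
```

Run:
```python
from h import *
st=get_state(); p=np.array(st["tcp_pos"]);q=st["ee_rot"]; R=Ro.from_quat([q[1],q[2],q[3],q[0]]).as_matrix(); print(p.round(4),np.degrees(np.arctan2(R[1,1],R[0,1])),R[:,2].round(3),st["force"])
im,d=capture("wrist"); W=world("wrist",d,st); cv2.imwrite("pics/w3.png",im[...,::-1])
M=(W[...,2]>.1)&(W[...,2]<.135)&(abs(W[...,0]-.4325)<.035)&(abs(W[...,1]+.255)<.03); Q=W[M]
m=cv2.minAreaRect(np.ascontiguousarray(Q[:,:2]*1000,dtype=np.float32)); print(len(Q),m,np.median(Q[:,2]))
M=(W[...,2]>.08)&(W[...,2]<.097)&(abs(W[...,0]-.4325)<.05)&(abs(W[...,1]+.255)<.035); Q=W[M]
m=cv2.minAreaRect(np.ascontiguousarray(Q[:,:2]*1000,dtype=np.float32)); print(len(Q),m,np.median(Q[:,2]))
```

```text
[ 0.4318 -0.2546  0.1851] 105.88375721396844 [-0.002  0.    -1.   ] [1.07571421 0.39852096 1.3275927 ]
1175 ((432.74127197265625, -254.30690002441406), (36.298057556152344, 14.984106063842773), 15.68982219696045) 0.12249818568331228
1674 ((432.58905029296875, -254.39561462402344), (69.7729721069336, 25.90597152709961), 15.430261611938477) 0.08896768939412875
```

View pics/w3.png

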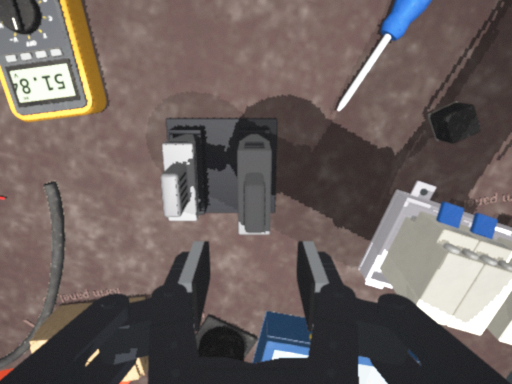

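Wrist view: the tall spacer's block at (255,185) is centred between the open fingers, and the measurement repeats to within 1 mm. I'll descend to TCP z = 0.095 and grip.

Call:
send_rows(steps=[[0.04,0.01,-0.7,0,0,0],[0,0,-0.7,0,0,0],[0,0,-0.7,0,0,0],[0,0,-0.7,0,0,0],[0,0,-0.7,0,0,0],[0,0,-0.6,0,0,0],[0,0,-0.4,0,0,0],[0,0,0,0,0,0],[0,0,0,0,0,0]])

```text
clock: 6.18
tcp_pos: [0.4339, -0.2545, 0.0963]
ee_rot: [0.0, -0.138, 0.99, -0.0]
force: [0.6, -0.6, 0.5]
finger_gap: 0.499
finger_force: 0.0
```

Call:
send_rows(steps=[[0,0,0,0,0,0],[0,0,0,0,0,0],[0,0,0,0,0,0],[0,0,0,0,0,0],[0,0,0,0,0,0],[0,0,0,0,0,0]], claw=0, force=70)

```text
clock: 6.68
tcp_pos: [0.4341, -0.2545, 0.0965]
ee_rot: [0.001, -0.139, 0.99, -0.001]
force: [-0.5, 0.5, 5.5]
finger_gap: 0.15
finger_force: 69.6
```

Call:
send_rows(steps=[[0,0,0.3,0,0,0],[0,0,0.6,0,0,0],[0,0,1,0,0,0],[0,0,1,0,0,0],[0,0,1,0,0,0],[0,0,1,0,0,0],[0,0,1,0,0,0],[0,0,1,0,0,0],[0,0,0.6,0,0,0],[0,0,0,0,0,0]])

```text
clock: 7.52
tcp_pos: [0.4341, -0.2546, 0.2482]
ee_rot: [0.002, -0.138, 0.99, -0.001]
force: [0.5, -0.4, -0.2]
finger_gap: 0.15
finger_force: 68.7
```

Call:
send_rows(steps=[[0.1,0.4,0,0,0,-0.1],[0.1,0.8,0,0,0,-0.3],[0.15,1,0,0,0,-0.3],[0.15,1,0,0,0,-0.3],[0.15,1,0,0,0,-0.3],[0.15,1,0,0,0,-0.3],[0.15,1,0,0,0,-0.3],[0.15,1,0,0,0,-0.3],[0.15,1,0,0,0,-0.3],[0.15,1,0,0,0,-0.3],[0.15,1,0,0,0,-0.3],[0.15,1,0,0,0,-0.3]])

```text
clock: 8.52
tcp_pos: [0.4665, -0.029, 0.2441]
ee_rot: [-0.001, 0.01, 1.0, 0.0]
force: [-0.2, 0.3, -1.4]
finger_gap: 0.152
finger_force: 68.6
```

Call:
send_rows(steps=[[0.1,0.8,0,0,0,-0.2],[0.1,0.5,0,0,0,-0.06],[0,0,0,0,0,0],[0,0,0,0,0,0],[0,0,0,0,0,0]])

```text
clock: 8.93
tcp_pos: [0.4708, -0.0045, 0.2447]
ee_rot: [-0.001, 0.021, 1.0, -0.0]
force: [0.1, -0.5, -1.7]
finger_gap: 0.146
finger_force: 68.6
```

```bash
cat > v.py <<'E'
from h import *
import sys
st=get_state(); p=np.array(st["tcp_pos"]);q=st["ee_rot"]; R=Ro.from_quat([q[1],q[2],q[3],q[0]]).as_matrix(); print(st["clock"],p.round(4),"yaw",np.degrees(np.arctan2(R[1,1],R[0,1])),R[:,2].round(3),np.round(st["force"],1))
im1,d1=capture("side"); im,d=capture("wrist")
a=cv2.resize(im1[80:230,240:400],(427,400),interpolation=cv2.INTER_CUBIC); b=im[:,:,:][:, 90:450]
cv2.imwrite("pics/%s.png"%sys.argv[1],cv2.hconcat([a,cv2.resize(b,(373,400))])[...,::-1])
W=world("side",d1); M=(abs(W[...,0]-p[0])<.06)&(abs(W[...,1]-p[1])<.025)
for z in np.arange(p[2]-.1,p[2],.01):
    Q=W[M&(abs(W[...,2]-z)<.005)]; Q=Q[Q[:,2]>.09]
    if len(Q)>4: print(round(z,3),len(Q),"y mid/ext",(np.percentile(Q[:,1],[3,97])-p[1]).round(4),"x",np.median(Q[:,0]).round(4))
E
python3 v.py v1
```

```text
8.9333 [ 0.4708 -0.0045  0.2447] yaw 87.60379664336332 [-0.001 -0.    -1.   ] [ 0.1 -0.5 -1.7]
0.155 10 y mid/ext [-0.0062  0.0003] x 0.5029
0.165 20 y mid/ext [-0.0077  0.0023] x 0.5032
0.175 25 y mid/ext [-0.0106  0.0044] x 0.5022
0.185 38 y mid/ext [-0.0119  0.0063] x 0.503
0.195 41 y mid/ext [-0.0145  0.0079] x 0.5033
0.205 52 y mid/ext [-0.0151  0.0093] x 0.5031
0.215 54 y mid/ext [-0.0154  0.0084] x 0.5027
0.225 54 y mid/ext [-0.0156  0.0089] x 0.5024
0.235 86 y mid/ext [-0.0148  0.0096] x 0.4953
```

View pics/v1.png

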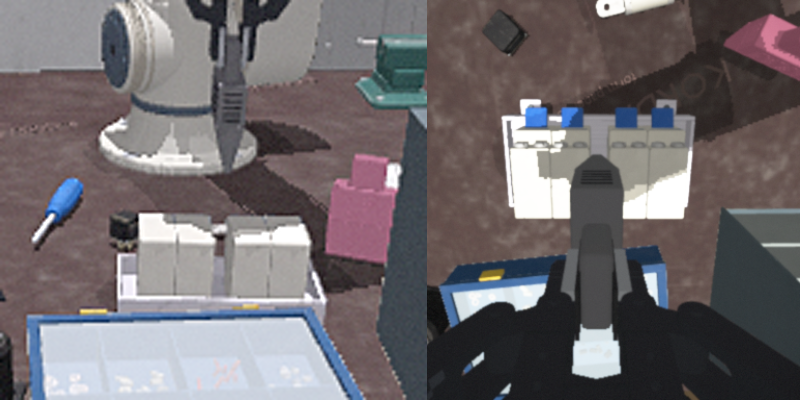

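Left (side view): the spacer hangs upright at (232,100) above the gap at (222,250). Right (wrist): it is centred over the row gap, with all breakers standing. I'll descend.

Call:
send_rows(steps=[[0,0.1,-0.5,0,0,0],[0,0,-0.7,0,0,0],[0,0,-0.7,0,0,0],[0,0,-0.7,0,0,0],[0,0,-0.7,0,0,0],[0,0,-0.5,0,0,0],[0,0,0,0,0,0],[0,0,0,0,0,0]])

```text
clock: 9.7
tcp_pos: [0.4707, -0.0025, 0.1687]
ee_rot: [-0.001, 0.021, 1.0, -0.0]
force: [-0.4, 0.6, -0.2]
finger_gap: 0.152
finger_force: 68.6
```

```bash
python3 v.py v2
```

```text
9.7 [ 0.4707 -0.0025  0.1687] yaw 87.57803902752784 [-0.001 -0.001 -1.   ] [-0.4  0.6 -0.2]
0.089 5 y mid/ext [-0.0021  0.0033] x 0.5049
0.099 25 y mid/ext [-0.0104  0.005 ] x 0.5027
0.109 28 y mid/ext [-0.0107  0.0069] x 0.5031
0.119 36 y mid/ext [-0.0142  0.0087] x 0.5032
0.129 48 y mid/ext [-0.0153  0.008 ] x 0.5026
0.139 50 y mid/ext [-0.0151  0.0087] x 0.5029
0.149 46 y mid/ext [-0.0155  0.0088] x 0.5031
0.159 87 y mid/ext [-0.0152  0.0093] x 0.4942
```

View pics/v2.png

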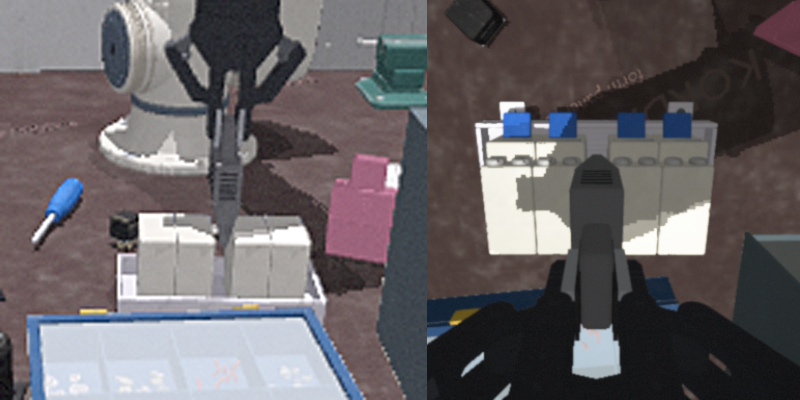

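The wedge foot is entering the gap centrally at left-panel (222,245), and the breakers are standing. I'll push slowly.

Call:
send_rows(steps=[[0,0,-0.2,0,0,0],[0,0,-0.2,0,0,0],[0,0,-0.2,0,0,0],[0,0,-0.2,0,0,0],[0,0,-0.2,0,0,0],[0,0,-0.2,0,0,0],[0,0,-0.15,0,0,0],[0,0,-0.15,0,0,0],[0,0,-0.15,0,0,0],[0,0,-0.15,0,0,0],[0,0,-0.15,0,0,0],[0,0,-0.15,0,0,0]])

```text
clock: 10.8
tcp_pos: [0.4711, -0.0021, 0.1269]
ee_rot: [-0.0, 0.021, 1.0, 0.0]
force: [0.9, 0.2, 0.8]
finger_gap: 0.149
finger_force: 68.9
```

Call:
send_rows(steps=[[0,0,-0.15,0,0,0],[0,0,-0.15,0,0,0],[0,0,-0.15,0,0,0],[0,0,-0.15,0,0,0],[0,0,-0.15,0,0,0],[0,0,-0.15,0,0,0],[0,0,0,0,0,0],[0,0,0,0,0,0]])

```text
clock: 11.47
tcp_pos: [0.4709, -0.0021, 0.1088]
ee_rot: [-0.0, 0.021, 1.0, -0.0]
force: [0.9, -0.9, -1.6]
finger_gap: 0.151
finger_force: 68.7
```

```bash
python3 v.py v3
```

```text
11.4667 [ 0.4709 -0.0021  0.1088] yaw 87.59825739434297 [-0.001 -0.    -1.   ] [ 0.9 -0.9 -1.6]
0.089 20 y mid/ext [-0.0152  0.0076] x 0.5027
0.099 79 y mid/ext [-0.015   0.0097] x 0.4927
```

View pics/v3.png

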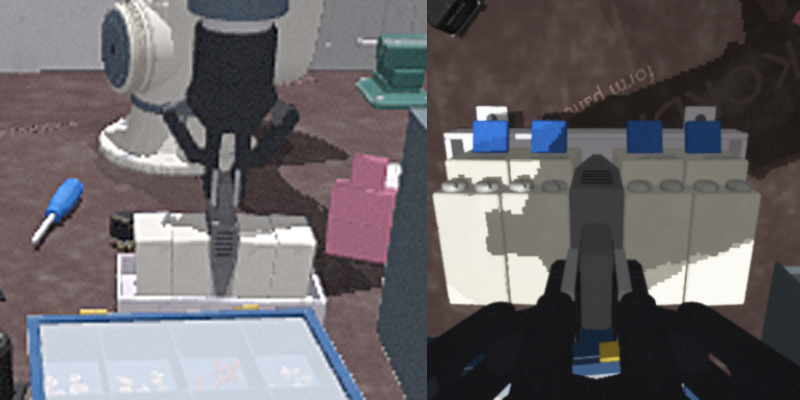

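The wedge has spread the breakers evenly and they are upright. About 13 mm is left.

Call:
send_rows(steps=[[0,0,-0.15,0,0,0],[0,0,-0.15,0,0,0],[0,0,-0.15,0,0,0],[0,0,-0.1,0,0,0],[0,0,0,0,0,0],[0,0,0,0,0,0]])

```text
clock: 12.07
tcp_pos: [0.4712, -0.0021, 0.098]
ee_rot: [-0.0, 0.021, 1.0, 0.0]
force: [2.3, 0.4, -1.3]
finger_gap: 0.152
finger_force: 68.8
```

Call:
send_rows(steps=[[0,0,-0.05,0,0,0],[0,0,-0.05,0,0,0],[0,0,0,0,0,0]])

```text
clock: 12.32
tcp_pos: [0.4713, -0.0021, 0.0965]
ee_rot: [0.0, 0.021, 1.0, -0.0]
force: [0.7, -0.3, 2.6]
finger_gap: 0.148
finger_force: 69.2
```

Call:
send_rows(steps=[[0,0,-0.05,0,0,0],[0,0,0,0,0,0]])

```text
clock: 12.48
tcp_pos: [0.4715, -0.0022, 0.0965]
ee_rot: [0.001, 0.021, 1.0, -0.0]
force: [-2.5, 0.8, 10.9]
finger_gap: 0.148
finger_force: 70.3
```

Call:
send_rows(steps=[[0,0,-0.05,0,0,0],[0,0,0,0,0,0]])

```text
clock: 12.65
tcp_pos: [0.4716, -0.0022, 0.0965]
ee_rot: [0.001, 0.021, 1.0, -0.0]
force: [-5.9, 1.3, 17.6]
finger_gap: 0.149
finger_force: 71.4
```

The spacer is on the floor: z no longer changes while the force rises. I'll ease off, release and retreat.

Call:
send_rows(steps=[[0,0,0.12,0,0,0],[0,0,0,0,0,0]])

```text
clock: 12.82
tcp_pos: [0.4712, -0.0021, 0.097]
ee_rot: [0.0, 0.021, 1.0, 0.0]
force: [0.1, 0.4, 2.5]
finger_gap: 0.144
finger_force: 69.1
```

Call:
send_rows(steps=[[0,0,0,0,0,0],[0,0,0,0,0,0],[0,0,0,0,0,0],[0,0,0,0,0,0]], claw=45)

```text
clock: 13.15
tcp_pos: [0.471, -0.0021, 0.0963]
ee_rot: [-0.0, 0.021, 1.0, -0.0]
force: [0.5, -0.5, 0.0]
finger_gap: 0.452
finger_force: 0.0
```

Call:
send_rows(steps=[[0,0,0.2,0,0,0],[0,0,0.4,0,0,0],[0,0,0.8,0,0,0],[0,0,1,0,0,0],[0,0,1,0,0,0],[0,0,1,0,0,0],[0,0,1,0,0,0],[0,0,1,0,0,0],[0,0,1,0,0,0],[0,0,1,0,0,0],[0,0,0,0,0,0],[0,0,0,0,0,0]])

```text
clock: 14.15
tcp_pos: [0.4718, -0.0019, 0.2664]
ee_rot: [0.002, 0.021, 1.0, 0.001]
force: [0.7, -0.7, 0.1]
finger_gap: 0.449
finger_force: 0.0
```

```bash
python3 v.py v4
python3 - <<'E'
from h import *
st=get_state(); im,d=capture("wrist"); W=world("wrist",d,st)
A=W[(abs(W[...,0]-.47)<.045)&(abs(W[...,1]+.003)<.11)]
for n,lo,hi,w in(("block",.105,.14,.03),("shoulder",.0855,.1,.016)):
    Q=A[(A[:,2]>lo)&(A[:,2]<hi)&(abs(A[:,1]+.003)<w)]; print(n,len(Q),cv2.minAreaRect(np.ascontiguousarray(Q[:,:2]*1000,dtype=np.float32)),np.median(Q[:,2]))
for s in(1,-1):
    Q=A[(abs(A[:,2]-.084)<.006)&((A[:,1]+.003)*s>.018)&((A[:,1]+.003)*s<.046)]; c=np.linalg.lstsq(np.c_[Q[:,:2],np.ones(len(Q))],Q[:,2],rcond=None)[0]; print(s,len(Q),np.median(Q[:,2]),"tilt deg",np.degrees(np.arctan(c[:2])))
E
```

```text
14.15 [ 0.4718 -0.0019  0.2664] yaw 87.6051593817125 [ 0.003  0.001 -1.   ] [ 0.7 -0.7  0.1]
block 637 ((469.82720947265625, -2.6687755584716797), (13.97214126586914, 35.69472122192383), 87.4112319946289) 0.12310877469562106
shoulder 1163 ((472.4004211425781, -3.0249290466308594), (75.45345306396484, 31.79452896118164), 0.3189143240451813) 0.08949533056241049
1 1876 0.08621773221869419 tilt deg [ 1.04920457 -4.47338205]
-1 1861 0.08618628417272031 tilt deg [1.30076173 4.12938812]
```

View pics/v4.png

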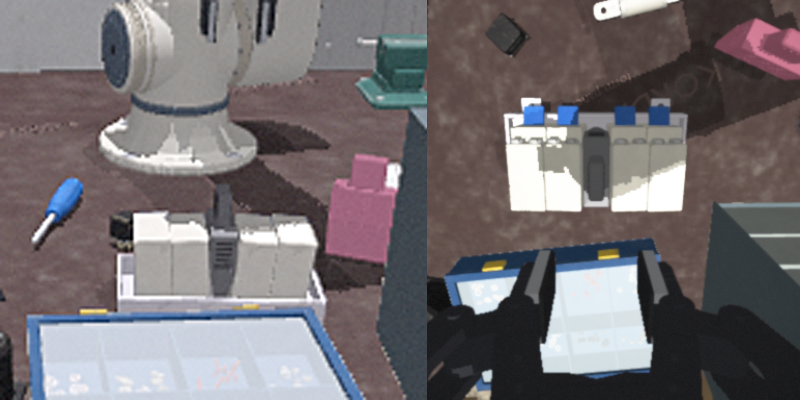

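The spacer stands in the gap, its block at (0.470,−0.003) with yaw −2.6° matching the tray and shoulders at z≈0.089. I'll do one quick check of the neighbours' lean and then hand in.

Run:
```python
from h import *
st=get_state(); im,d=capture("wrist"); W=world("wrist",d,st)
A=W[(abs(W[...,0]-.48)<.025)&(W[...,2]>.07)&(W[...,2]<.1)]
for y in range(-60,61,5):
    Q=A[abs(A[:,1]+.003-y/1e3)<.0025]; print(y,len(Q),np.round(np.nanmedian(Q[:,2])*1e3,1) if len(Q) else "",end=" | ")
```

```text
-60 223 87.0 | -55 233 87.2 | -50 237 85.2 | -45 226 85.4 | -40 222 85.7 | -35 228 86.1 | -30 224 86.5 | -25 223 86.8 | -20 227 87.2 | -15 200 86.3 | -10 198 89.4 | -5 29 89.9 | 0 25 89.8 | 5 25 89.3 | 10 215 89.6 | 15 183 86.3 | 20 229 87.3 | 25 222 87.0 | 30 233 86.4 | 35 235 86.0 | 40 229 85.7 | 45 202 85.4 | 50 252 84.9 | 55 236 87.2 | 60 225 87.0 |
```

The neighbours lean about 4.5°, well inside the 10° limit. All of them stand, the arm is clear, so I'm handing in.

```bash
python3 -c "
from rig import *
print(sign_off())"
```

```text
the job is handed in; nothing more can be done
None
```

I pushed the tall grey spacer into the mid-row gap until it stood on the tray floor, released it, and handed the job in at about 14 s; the two neighbouring breakers lean about 4.5°, inside the 10° limit, and sign-off gave no pass or fail.

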